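Index the thread guide one hole towards the blue spool

TASK

The blue thread is next: on the thread stand, take the black plunger knob, pull it up so that its pin leaves the rail, and slide the blue tube section with the guide eye one hole towards the spool of blue thread. Let the pin go fully home in that next hole and finish still gripping the knob, holding the pin engaged (do not let go at the end). Leave both spools, and the white jar and the bead bracelet in front of the stand, as they are.

Things in the scene. Friction and masses are not known exactly. Their poses are not given: they have to be found in the camera images.
- stand: thread stand, fixed to the table: light wooden board 110 x 430 x 12 mm with a punched aluminium rail between two dark steel posts (tops 63 mm above the table, at y = +-119 mm). Origin: centre of the board's underside, on the table. y runs along the rail, z up. A round cork pad at each end, at y = +-165 mm, carries one spool each, either way round.
- rail_top (a point): centre of the rail's top face and of its middle hole, fixed to the stand, 58 mm above the table. The rail is a square bar 24 x 24 mm, 230 mm long, along the stand's y; its top has five 10.5 mm holes 40 mm apart, at y = -80, -40, 0, 40 and 80 mm of the stand.
- carriage (a joint): position (m) of the blue square tube section (34 mm wide, 56 mm long, top 63 mm above the table) along the stand's y axis. 0 at the start, with the pin in the middle hole; the other holes are at -0.08, -0.04, 0.04 and 0.08; travel ends at +-0.08. With the pin out it slides with about 1.5 N of friction.
- eye (a point): centre of the steel guide eye (24 mm across, top 58 mm above the table) on an arm of the tube section, 68 mm from the rail's middle on the stand's +x side; moves with the section.
- housing_top (a point): centre of the top of the steel plunger housing, under the knob on the middle of the tube section, 82 mm above the table; 18 mm across, its lowest 6 mm 22 mm across.
- plunger (a joint): lift (m) of the spring plunger with its 8 mm round-nosed pin: 0 = pin fully home in a hole, 0.010 = nose clear on the rail's top, 0.018 = upper stop. The spring pushes it down with about 4.5 N at 0 and 10 N at 0.018; between holes the pin rests on the rail and it drops into a hole that it comes over.
- knob: black knurled round knob with a red dot on top, on the plunger over the middle of the tube section: 24 mm in diameter, 24 mm tall, upright. Origin: its centre, 95 mm above the table when the pin is home; it moves with the section and rises with the plunger.
- blue_mid (a point): middle of the spool of blue thread (blue winding, pale flanges, 51 mm across, 60 mm tall, standing on a cork pad at one end of the stand); it marks the direction to slide.
- black_mid (a point): middle of the spool of black thread (about 72 x 76 mm, 51 mm tall, lying on the cork pad at the other end).
- jar_mid (a point): middle of the low white jar (45 mm across, 17 mm tall) on the table in front of the stand.
- bracelet_mid (a point): middle of the stone bead bracelet (68 mm across, 10 mm tall) on the table in front of the stand.
Not all that is in view belongs to the job. Of the things that look like the part that bears blue_mid, the largest one is meant.

How it is judged:
On the way, in this order (a step that is already met when the one before it is completed fails the run):
1. the gripped plunger is pulled up, its pin clear of the middle hole (value of joint plunger above 0.0085 m and contact force between the fingers and knob above 2 N), for 0.1 s.
2. the pin is home in the next hole towards the blue spool (value of joint plunger below 0.002 m and ((y of blue_mid in the frame of stand above 0 m and value of joint carriage between 0.037 and 0.043 m) or (y of blue_mid in the frame of stand below 0 m and value of joint carriage between -0.043 and -0.037 m))), for 0.2 s.
At the end, for the whole second after the job is handed in: The tube section stands still at the next hole towards the blue spool (within 3 mm of 40 mm from the start), the plunger is within 2 mm of fully home, the fingers still hold the knob (more than 2 N of contact), and spools, jar and bracelet are within 20 mm of where they stood (all of step 2 and contact force between the fingers and knob above 2 N and velocity of joint carriage between -0.005 and 0.005 m/s and distance of each of blue_mid, black_mid, jar_mid, bracelet_mid from where it was at the start of the episode below 0.02 m); the arm keeps its last pose, push and grip.
It fails at once if the blue spool is moved by 20 mm or more, or tipped (distance of blue_mid from where it was at the start of the episode above 0.02 m or angle between blue_mid's own z axis and vertical above 0.4 rad).
It fails at once if the black spool is moved by 20 mm or more, or tipped (distance of black_mid from where it was at the start of the episode above 0.02 m or angle between black_mid's own z axis and vertical above 0.4 rad).
It fails at once if the white jar is moved by 20 mm or more, or tipped (distance of jar_mid from where it was at the start of the episode above 0.02 m or angle between jar_mid's own z axis and vertical above 0.4 rad).
It fails at once if the bracelet is moved by 20 mm or more, or tipped (distance of bracelet_mid from where it was at the start of the episode above 0.02 m or angle between bracelet_mid's own z axis and vertical above 0.4 rad).
It also fails if it takes over 40 s, if anything falls off the work surface, if the arm or the gripper's body presses on something with over 40 N, if the wrist force passes 120 N, or if a joint passes its speed limit or range.

ROBOT

A 6-joint arm with a two-finger parallel gripper is mounted at the origin on a cart in front of the work surface, level with it; the furniture and walls round the work are solid. World frame = base frame: x ahead of the robot, y to its left, z up, the work surface at z = 0. Lengths are in m, angles in rad, forces in N, time in s.
With the tool pointing down it reaches from about 0.3 to 0.85 m from the base axis. Payload 4.2 kg.
Tool frame: the origin (TCP) lies at the very end of the fingers, on their centre line; the grasp point (between the pads) lies 19 mm behind it (ctrl.pinch_z is the distance from the TCP to the grasp point, in m); z points along the fingers, x is the direction in which the jaws open and shut, and the axes are right-handed (so a half turn about z gives the same grasp; the last joint's range is limited). The gripper opens to 91 mm and grips with 3 to 60 N. Pads are 32 mm wide; open, the fingers measure 118 mm over their backs; the gripper's body (76 mm by 178 mm) begins 60 mm behind the grasp point.
Start: joints at [-1.363, 0.32, 1.565, -0, 1.257, -0.02], TCP at [0.13, -0.56, 0.214] pointing down, gripper open.
Joint ranges: [-3.11, 3.11], [-0.84, 2.01], [0.21, 2.61], [-1.34, 4.49], [0.05, 2.63], [-2.56, 2.56]. Speed limits (rad/s): [2.57, 2.57, 3.14, 3.14, 3.14, 3.14].

INTERFACE

Orientations are given as a unit quaternion [x, y, z, w].
In Python, from bench import ctrl gives the robot as it stands. The module is installed in compiled form; this text tells all that it offers.
- The arm moves only by the tool play_rows, never from a script. Its argument "steps" is text: rows parted by semicolons, each of 4 numbers parted by spaces: the shift along the tool's x, y, z in cm, then the turn about the tool's z in degrees. A call has 1 to 8 rows; each row shifts and turns the pose as measured when the row begins, along the tool's axes as they then stand; what a row does not reach is not made up. A row lasts 1/10 s, in which the tool goes at most 50 mm and 8.59 degrees, less where a joint would pass 70% of its speed; a pose out of reach is approached as far as the arm can. A call is refused whole if a number of a shift passes 5 or a number of a turn 8.59, either way. A call with a gripper value outside its range is refused whole. "claw" is the closure, from -1 (fully open) to 1 (shut), set as the call begins (left out, the last holds). The fingers move at their own pace and stop on an object; "newtons" is the grip in N (left out, the last holds). Time passes only in rows, so rows that do not move let the fingers close. It gives the time, the measured TCP pose, the force and the opening at its end, in the units of the state.
- ctrl.observe(): the state, without advancing time (a new reading comes with each control period).
- ctrl.get_image(name): name is "scene" or "top" or "wrist"; returns the picture (400x640x3 uint8, red, green, blue); there is no depth.
- ctrl.camera_model(name): a dict with "camera_matrix" (3x3 intrinsics, pixels), "rvec" (rotation vector, rad) and "tvec" (3), from world to camera coordinates, as OpenCV has them; the wrist camera has in their place "tool_from_camera" (4x4, takes a point from camera to tool coordinates, whose origin is the TCP and whose axes are the tool frame's). Camera axes: x right, y down, z forward; pixel columns grow to the right and rows downward; lengths in m; the calibration is good to about 2 mm. A picture is of the moment at which its call begins: read the wrist's pose just before it. camera_model takes no time and is no camera call.
- ctrl.hand_in(): hands the job in, once; it reports no verdict.
The state is a dict: "t": time; "q": joint angles; "qd": joint speeds; "joint_torque": joint torques, N m; "tcp_pos": TCP position; "tool_rot": TCP orientation; "force": force on the tool from outside, world axes, zero at the start; "moment": the same for the moment, N m; "opening": opening from 0.0 (shut) to 1.0 (fully open).
Only numpy, scipy, OpenCV 4.12 (cv2) and the standard library are available. Lean on these libraries where they do the work, as an engineer would, in place of code of your own. Each camera call takes 0.05 s, during which the arm holds its last target.

## Working session

There is one attempt and no reset: what is moved stays moved. The work goes in short steps, Python scripts to look and compute and a tool call to move; the robot and the scene stay as the last step left them, time stands still between calls to the robot, and variables do not carry over. Pictures are saved under pics/ and viewed, and the job is handed in when it is done.

Besides the shell and the picture viewer there is one more tool, called after "Emit:" as name(argument=value, ...), one argument or row to a line, values as JSON. play_rows: Moves the arm, as the interface text tells. Its arguments: {"type":"object","properties":{"steps":{"type":"string"},"claw":{"type":"number"},"newtons":{"type":"number"}},"required":["steps"]}

```bash
mkdir -p pics
python3 - <<'E'
from bench import ctrl
import cv2
s=ctrl.observe();print(s['t'],s['tcp_pos'],s['tool_rot'],s['opening'],ctrl.pinch_z)
for n in('scene','top'):
    im=ctrl.get_image(n);cv2.imwrite(f'pics/{n}0.png',im[:,:,::-1]);print(n,ctrl.camera_model(n))
print(ctrl.camera_model('wrist'))
E
```

```text
0.0 [ 0.1297644  -0.55965013  0.21309643] [ 7.82907436e-01 -6.22137552e-01 -6.99408391e-04 -5.69239190e-04] 0.9943028465252121 0.0188
scene {'camera_matrix': array([[468.84026781,   0.        , 316.44599545],
       [  0.        , 468.84026781, 203.97199291],
       [  0.        ,   0.        ,   1.        ]]), 'rvec': array([ 0.75115218, -2.48645736,  1.22152723]), 'tvec': array([0.60272383, 0.08020169, 0.96199166])}
top {'camera_matrix': array([[513.37219416,   0.        , 323.45518052],
       [  0.        , 513.37219416, 203.73423221],
       [  0.        ,   0.        ,   1.        ]]), 'rvec': array([ 2.20879511, -2.16366073,  0.0842861 ]), 'tvec': array([0.28856744, 0.56626379, 1.08545872])}
{'camera_matrix': array([[359.91886041,   0.        , 325.91792106],
       [  0.        , 359.91886041, 197.1675451 ],
       [  0.        ,   0.        ,   1.        ]]), 'tool_from_camera': array([[ 9.99999601e-01,  6.92126450e-04, -5.65555445e-04,
        -9.72686775e-04],
       [-5.36594737e-04,  9.70917018e-01,  2.39415654e-01,
        -6.68835386e-02],
       [ 7.14813313e-04, -2.39415255e-01,  9.70917002e-01,
        -1.71988182e-01],
       [ 0.00000000e+00,  0.00000000e+00,  0.00000000e+00,
         1.00000000e+00]])}
```

View pics/scene0.png

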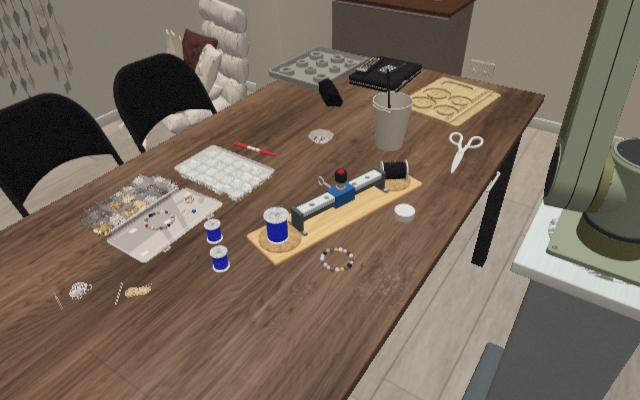

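View pics/top0.png

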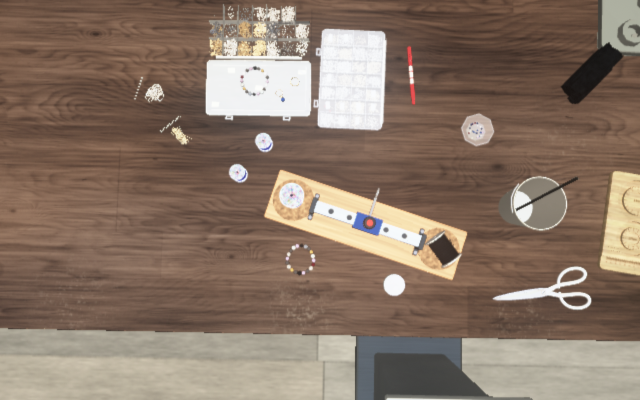

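The top view shows a blue spool on the stand at about (292,195). The two smaller blue spools at (263,142) and (238,173) are loose on the table. The black spool is at (443,250) and the knob with the red dot at (370,223). The jar is at (394,285) and the bracelet at (300,260). Next I'll measure these.

```bash
cat > h.py <<'E'
import numpy as np, cv2
from scipy.spatial.transform import Rotation as R
def ray(m,px,pose=None):
    K=m['camera_matrix'];d=np.linalg.inv(K)@[px[0],px[1],1.]
    if 'rvec' in m:
        A=cv2.Rodrigues(m['rvec'])[0];return -A.T@m['tvec'],A.T@d
    T=m['tool_from_camera'];p,q=pose;A=R.from_quat(q).as_matrix()
    return A@T[:3,3]+p, A@T[:3,:3]@d
def onz(m,px,z,pose=None):
    o,d=ray(m,px,pose);return o+d*(z-o[2])/d[2]
def two(r1,r2):
    (a,u),(b,v)=r1,r2
    s=np.linalg.lstsq(np.c_[u,-v],b-a,rcond=None)[0]
    p,q=a+s[0]*u,b+s[1]*v;return (p+q)/2,np.linalg.norm(p-q)
def blobs(mask,mn=5):
    n,l,st,c=cv2.connectedComponentsWithStats(mask.astype(np.uint8))
    return [(c[i].round(1).tolist(),st[i].tolist()) for i in range(1,n) if st[i,4]>=mn]
E
python3 - <<'E'
from h import *
from bench import ctrl
mt,ms=ctrl.camera_model('top'),ctrl.camera_model('scene')
out={}
for n,roi in(('top',(210,240,355,385)),('scene',(160,185,330,352))):
    im=cv2.imread(f'pics/{n}0.png');h=cv2.cvtColor(im,cv2.COLOR_BGR2HSV)
    H,S,V=cv2.split(h)
    red=((H<8)|(H>172))&(S>150)&(V>90)
    m=np.zeros_like(red);m[roi[0]:roi[1],roi[2]:roi[3]]=1
    print(n,'red',blobs(red&m,3))
    blue=(H>105)&(H<125)&(S>150)&(V>60)
    print(n,'blue',blobs(blue,15))
    if n=='top':
        x=cv2.resize(im[165:290,255:475],None,fx=3.6,fy=3.6,interpolation=2);cv2.imwrite('pics/topc.png',x)
        w=(S<40)&(V>150);m=np.zeros_like(w);m[185:260,305:430]=1;print('rail',blobs(w&m,20))
        b=((H>10)&(H<25)&(S>60)&(V>150));m[:]=0;m[165:285,260:470]=1
        c=max(cv2.findContours((b&m).astype(np.uint8),0,2)[0],key=cv2.contourArea)
        bx=cv2.boxPoints(cv2.minAreaRect(c));print('board',bx)
        P=np.array([onz(mt,p,.012) for p in bx]);print(P.round(4),np.linalg.norm(P-np.roll(P,1,0),axis=1),P.mean(0))
    else: cv2.imwrite('pics/scenec.png',cv2.resize(im[145:275,240:430],None,fx=4,fy=4,interpolation=2))
E
```

```text
top red []
top blue []
rail [([373.8, 202.2], [369, 188, 10, 29, 61]), ([334.4, 212.1], [314, 201, 43, 25, 493]), ([400.4, 234.3], [379, 222, 43, 25, 503]), ([312.6, 256.6], [311, 254, 4, 6, 20])]
board [[261.86636 219.48125]
 [278.78952 168.27788]
 [468.55215 230.99602]
 [451.629   282.1994 ]]
[[ 0.5239  0.4326  0.012 ]
 [ 0.6362  0.399   0.012 ]
 [ 0.5082 -0.0149  0.012 ]
 [ 0.3976  0.0215  0.012 ]] [0.43003368 0.11722731 0.4332307  0.11642209] [0.51644979 0.20958653 0.012     ]
scene red [([340.5, 171.0], [338, 169, 6, 5, 24])]
scene blue [([342.6, 194.9], [326, 181, 29, 27, 310]), ([277.0, 231.4], [266, 221, 22, 21, 341]), ([213.7, 234.4], [206, 227, 15, 14, 139]), ([220.3, 262.6], [213, 255, 15, 14, 148])]
```

View pics/topc.png

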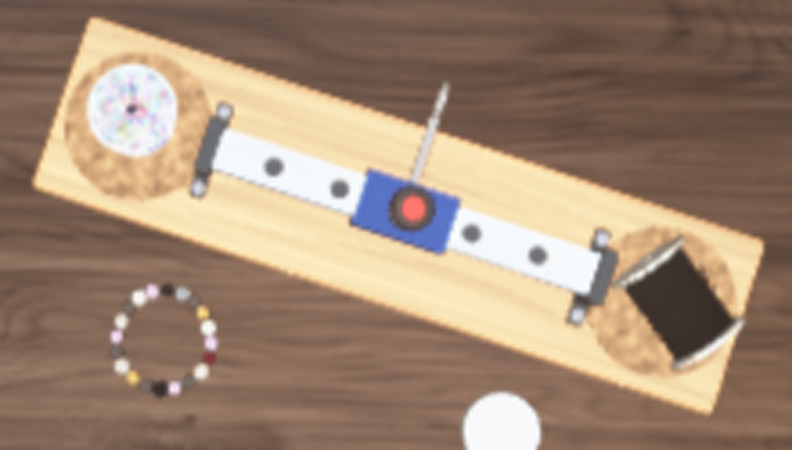

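View pics/scenec.png

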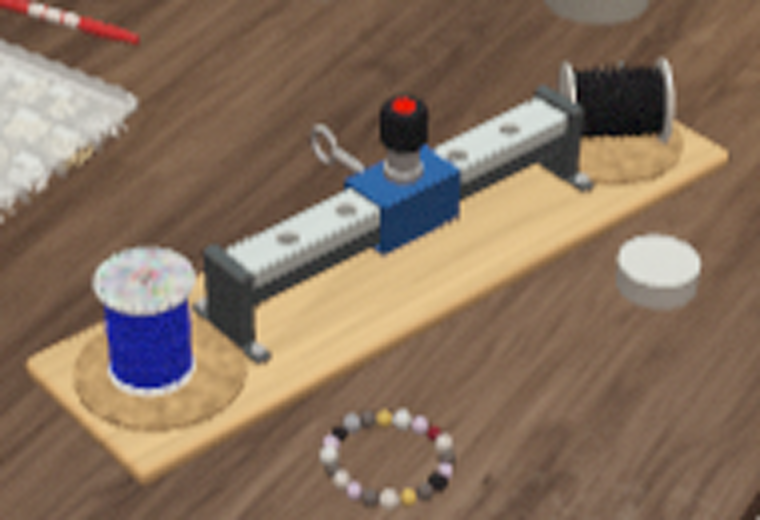

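```bash
cat > plan.py <<'E'
from h import *
import sys
from bench import ctrl
def plan(target,jaw):
    s=ctrl.observe();p=s['tcp_pos'];A=R.from_quat(s['tool_rot'])
    d=A.inv().apply(np.array(target)-p)*100
    j=A.inv().apply(jaw);a=np.degrees(np.arctan2(j[1],j[0]));a=(a+90)%180-90
    print('t',s['t'],'tcp',p.round(4),'tooldir',A.apply([0,0,1]).round(3),'toolx',A.apply([1,0,0]).round(3),'shift cm',d.round(2),'turn',a.round(2),'open',round(s['opening'],3),'F',np.round(s['force'],1))
E
python3 - <<'E'
from plan import *
mt,ms=ctrl.camera_model('top'),ctrl.camera_model('scene')
im=cv2.imread('pics/top0.png').astype(int)
r=(im[:,:,2]-im[:,:,1]>60);m=np.zeros_like(r);m[212:235,358:382]=1
b=blobs(r&m,3);print(b)
k,res=two(ray(mt,b[0][0]),ray(ms,(340.5,171.0)));print('dot',k,res,onz(mt,b[0][0],.107),onz(ms,(340.5,171.0),.107))
e=[onz(mt,p,.058) for p in ((255+218/3.6,165+150/3.6),(255+600/3.6,165+275/3.6))];print('rail',e,np.linalg.norm(e[0]-e[1]))
hs=[onz(mt,(255+a/3.6,165+c/3.6),.058) for a,c in((274,167),(340,189),(472,233),(538,256))]
hs=np.array(hs);print(hs.round(4),np.linalg.norm(hs[0]-hs[3]),hs.mean(0))
u=hs[0]-hs[3];u/=np.linalg.norm(u);print('u',u,np.degrees(np.arctan2(u[1],u[0])))
print('bin base',onz(mt,(520,210),0),'bin rim',onz(mt,(540,203),.12),onz(ms,(390,145),0))
u[2]=0
plan([k[0],k[1],.2],u)
print('blue spool',onz(mt,(292,195),.072),'small',onz(mt,(263,142),.04),onz(mt,(238,173),.04))
E
```

```text
[([369.4, 222.4], [366, 219, 7, 8, 40])]
dot [0.52019466 0.20976709 0.10691089] 0.0035093410889952027 [0.51869836 0.20885293 0.107     ] [0.52159651 0.21084025 0.107     ]
rail [array([0.55095549, 0.31661294, 0.058     ]), array([0.48351686, 0.09551203, 0.058     ])] 0.2311570482715776
[[0.5418 0.2841 0.058 ]
 [0.5299 0.2458 0.058 ]
 [0.5061 0.1694 0.058 ]
 [0.4937 0.1313 0.058 ]] 0.16022784702900927 [0.51787566 0.20765268 0.058     ]
u [0.30028569 0.95384931 0.        ] 72.52523710200938
bin base [ 0.55683737 -0.13133192  0.        ] bin rim [ 0.56317083 -0.12418775  0.12      ] [ 0.55894137 -0.1118602   0.        ]
t 0.1 tcp [ 0.1297 -0.5597  0.2132] tooldir [-0.     0.002 -1.   ] toolx [ 0.226 -0.974 -0.002] shift cm [-66.14 -55.41   1.43] turn 30.53 open 0.999 F [-0.2  0.7  0.4]
blue spool [0.57301544 0.36531807 0.072     ] small [0.68792977 0.43178518 0.04      ] [0.62030062 0.4828455  0.04      ]
```

Measured results:
- The knob is at (0.5195, 0.209) with its top at z 0.107, which fits.
- The rail length comes out at 231 mm and the outer holes 160 mm apart, both as stated.
- The rail yaw is 72.5°.

Three things could be taken for the blue spool: (292,195) on the cork pad, and (263,142) and (238,173) loose and smaller. I choose the first. The crop confirms it is the largest one and on the stand's +y end, so I slide along +u.

Starting the transit.

Emit:
play_rows(
  steps="-3.1 -2.6 0 -8.5; -2.6 -3 0 -8.5; -2.2 -3.4 0 -8.5; -1.7 -3.6 0 -8.5; -1.1 -3.8 0 -8.5; -0.5 -4 0 -8.5; 0.1 -4 0 -8.5; 0.7 -3.9 0 -8.5",
  claw=-1,
  newtons=40,
)

```text
t: 0.9
tcp_pos: [0.2739, -0.2657, 0.2095]
tool_rot: [0.998, -0.07, -0.001, -0.003]
force: [1.3, -0.1, 0.7]
opening: 1.005
```

```bash
python3 -c "
from plan import *
plan([.5195,.209,.2],[.3003,.9538,0]);print(ctrl.observe()['q'])"
```

```text
t 0.9 tcp [ 0.2739 -0.2657  0.2095] tooldir [-0.002  0.006 -1.   ] toolx [ 0.99  -0.14  -0.003] shift cm [ 17.69 -50.43   1.18] turn -80.56 open 1.005 F [ 1.3 -0.1  0.7]
[-0.80248051  0.01620431  1.95789533  0.00273785  1.17308842 -0.66335291]
```

Emit:
play_rows(
  steps="1.6 -4.5 0 -8.5; 2.2 -4.2 0 -8.5; 2.8 -3.9 0 -8.5; 3.4 -3.4 0 -8.5; 3.8 -2.9 0 -8.5; 4.2 -2.3 0 -8.5; 4.5 -1.6 0 -8.5; 4.7 -0.9 0 -8.5",
)

```text
t: 1.7
tcp_pos: [0.4486, 0.0906, 0.2106]
tool_rot: [0.862, 0.506, 0.001, -0.002]
force: [1.0, -0.6, -0.2]
opening: 0.998
```

```bash
python3 -c "
from plan import *
plan([.5195,.209,.2],[.3003,.9538,0]);print(ctrl.observe()['q'])"
```

```text
t 1.7 tcp [0.4486 0.0906 0.2106] tooldir [-0.001  0.004 -1.   ] toolx [0.488 0.873 0.003] shift cm [13.79  0.42  1.1 ] turn -11.72 open 0.998 F [ 1.  -0.6 -0.2]
[ 0.17126045  0.13656551  1.82021306  0.00433655  1.18468893 -0.89163639]
```

Emit:
play_rows(
  steps="4.5 0.2 0 -6; 4.5 0.7 0 -5; 3.5 0.7 0.5 0; 1.5 0.3 0.5 0; 0 0 0 0; 0 0 0 0",
)

```text
t: 2.3
tcp_pos: [0.5224, 0.2223, 0.1973]
tool_rot: [0.804, 0.594, -0.001, -0.002]
force: [-0.9, 0.1, 1.2]
opening: 0.999
```

Run:
```python
from plan import *
plan([.5195,.209,.2],[.3003,.9538,0])
s=ctrl.observe();im=ctrl.get_image('wrist');cv2.imwrite('pics/w1.png',im[:,:,::-1])
m=ctrl.camera_model('wrist');i=im.astype(int)
r=(i[:,:,0]-i[:,:,1]>70)&(i[:,:,0]-i[:,:,2]>70)
for b in blobs(r,10):print(b,onz(m,b[0],.107,(s['tcp_pos'],s['tool_rot'])))
```

```text
t 2.3 tcp [0.5224 0.2223 0.1973] tooldir [-0.005  0.002 -1.   ] toolx [0.294 0.956 0.   ] shift cm [-1.36  0.11 -0.27] turn 0.38 open 0.999 F [-0.9  0.1  1.2]
([398.2, 54.6], [395, 52, 7, 6, 34]) [0.43773224 0.3011603  0.107     ]
([309.1, 201.6], [301, 194, 17, 17, 227]) [0.51883865 0.21119134 0.107     ]
```

View pics/w1.png

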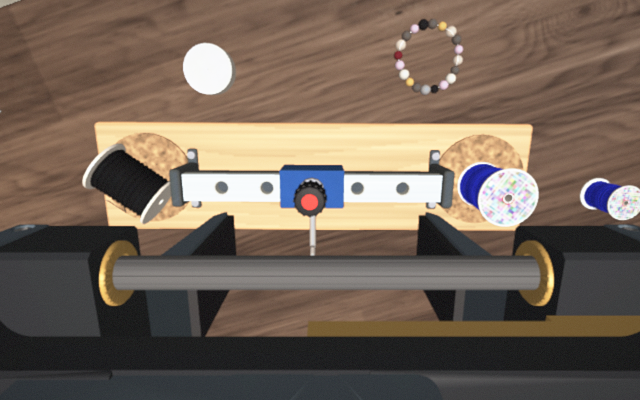

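The wrist view shows the rail level, the knob's red dot at (309,202) and both spools well away from the fingers. It puts the knob at (0.519, 0.2105), within 2 mm of the other views. Descending.

Emit:
play_rows(
  steps="-1.2 0 2 0.4; 0 0 3 0; 0 0 3 0; 0 0 2 0; 0 0 1 0; 0 0 0 0; 0 0 0 0",
)

```text
t: 3.05
tcp_pos: [0.5166, 0.2006, 0.0901]
tool_rot: [0.81, 0.587, 0.001, -0.0]
force: [-0.1, 0.5, 0.9]
opening: 0.996
```

Run:
```python
from plan import *
plan([.519,.2105,.078],[.3003,.9538,0])
s=ctrl.observe();im=ctrl.get_image('wrist');cv2.imwrite('pics/w2.png',im[:,:,::-1])
m=ctrl.camera_model('wrist');i=im.astype(int)
r=(i[:,:,0]-i[:,:,1]>70)&(i[:,:,0]-i[:,:,2]>70)
for b in blobs(r,60):print(b,onz(m,b[0],.107,(s['tcp_pos'],s['tool_rot'])))
```

```text
t 3.05 tcp [0.5166 0.2006 0.0901] tooldir [ 0.002  0.002 -1.   ] toolx [0.312 0.95  0.002] shift cm [ 1.01 -0.08  1.21] turn -0.68 open 0.996 F [-0.1  0.5  0.9]
([347.5, 251.0], [335, 245, 26, 11, 217]) [0.51609326 0.21210237 0.107     ]
```

View pics/w2.png

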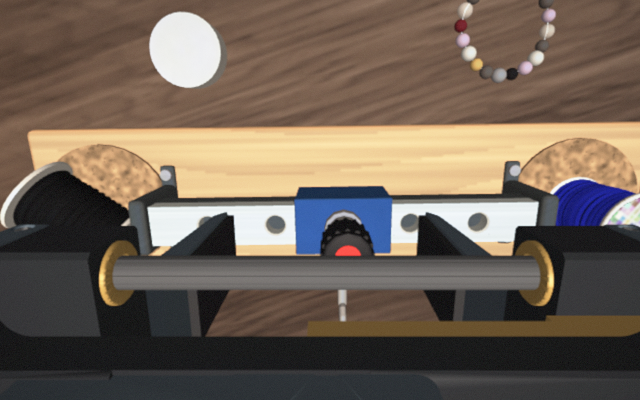

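The dot is at (347,251), partly hidden by the bar. The knob sits about 10 mm along +x of the tool, so I'll correct that and go down.

Emit:
play_rows(
  steps="0.9 -0.1 0.6 -0.7; 0 0 0 0; 0 0 0.5 0; 0 0 0 0; 0 0 0 0",
)

```text
t: 3.6
tcp_pos: [0.5207, 0.2115, 0.0814]
tool_rot: [0.806, 0.592, 0.004, 0.001]
force: [-0.4, 0.4, 0.2]
opening: 0.998
```

Run:
```python
from plan import *
plan([.519,.2107,.078],[.3003,.9538,0])
```

```text
t 3.6 tcp [0.5207 0.2115 0.0814] tooldir [ 0.008  0.004 -1.   ] toolx [0.298 0.954 0.006] shift cm [-0.13 -0.14  0.33] turn 0.13 open 0.998 F [-0.4  0.4  0.2]
```

Emit:
play_rows(
  steps="-0.1 -0.1 0.3 0; 0 0 0 0; 0 0 0 0",
)

```text
t: 3.9
tcp_pos: [0.5192, 0.2107, 0.078]
tool_rot: [0.806, 0.592, 0.004, 0.001]
force: [-0.5, -0.7, 1.2]
opening: 1.0
```

Emit:
play_rows(
  steps="0 0 0 0; 0 0 0 0; 0 0 0 0; 0 0 0 0; 0 0 0 0; 0 0 0 0; 0 0 0 0; 0 0 0 0",
  claw=1,
  newtons=40,
)

```text
t: 4.7
tcp_pos: [0.5194, 0.2107, 0.0782]
tool_rot: [0.806, 0.592, 0.004, 0.001]
force: [0.1, -0.5, 0.0]
opening: 0.329
```

Run:
```python
from plan import *
plan([.519,.2107,.078],[.3003,.9538,0])
for n in('scene','wrist'):
    im=ctrl.get_image(n);cv2.imwrite(f'pics/{n}3.png',im[:,:,::-1])
im=cv2.imread('pics/scene3.png');cv2.imwrite('pics/scene3c.png',cv2.resize(im[105:275,240:430],None,fx=3.5,fy=3.5,interpolation=2))
```

```text
t 4.7 tcp [0.5194 0.2107 0.0782] tooldir [ 0.008  0.004 -1.   ] toolx [0.298 0.954 0.006] shift cm [-0.01 -0.04  0.02] turn 0.12 open 0.329 F [ 0.1 -0.5  0. ]
```

View pics/scene3c.png

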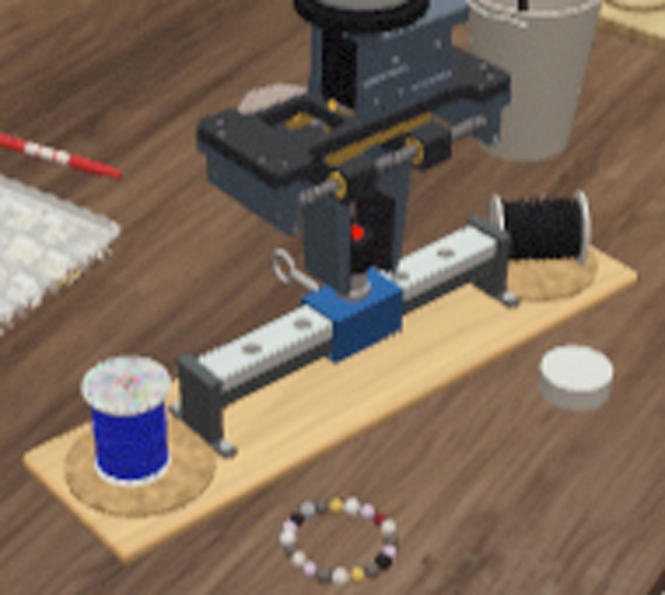

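View pics/wrist3.png

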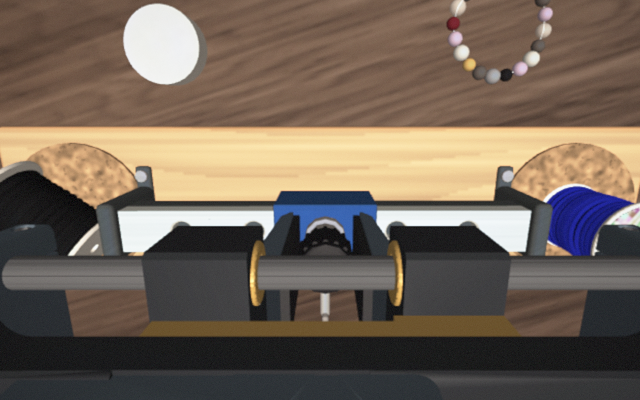

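Both views show the knob between the fingers. The opening is still 30 mm against the 24 mm knob, so the fingers are still closing and I'll wait.

Emit:
play_rows(
  steps="0 0 0 0; 0 0 0 0; 0 0 0 0; 0 0 0 0; 0 0 0 0",
)

```text
t: 5.3
tcp_pos: [0.5194, 0.2106, 0.0782]
tool_rot: [0.806, 0.592, 0.004, 0.001]
force: [0.1, 0.0, -0.4]
opening: 0.256
```

It is gripped, at 23.3 mm. Pulling up about 14 mm.

Emit:
play_rows(
  steps="0 0 -0.7 0; 0 0 -0.6 0; 0 0 -0.2 0; 0 0 0 0; 0 0 0 0; 0 0 0 0",
)

```text
t: 5.9
tcp_pos: [0.5192, 0.2103, 0.0909]
tool_rot: [0.806, 0.592, 0.003, 0.001]
force: [2.2, 1.1, -9.0]
opening: 0.253
```

Run:
```python
from plan import *
plan([.5194+.012,.2106+.03815,.0782],[.3003,.9538,0])
im=ctrl.get_image('scene');cv2.imwrite('pics/s4.png',cv2.resize(im[105:275,240:430,::-1],None,fx=3.5,fy=3.5,interpolation=2))
```

```text
t 5.9 tcp [0.5192 0.2103 0.0909] tooldir [ 0.006  0.003 -1.   ] toolx [0.298 0.955 0.005] shift cm [4.02 0.02 1.29] turn 0.13 open 0.253 F [ 2.2  1.1 -9. ]
```

View pics/s4.png

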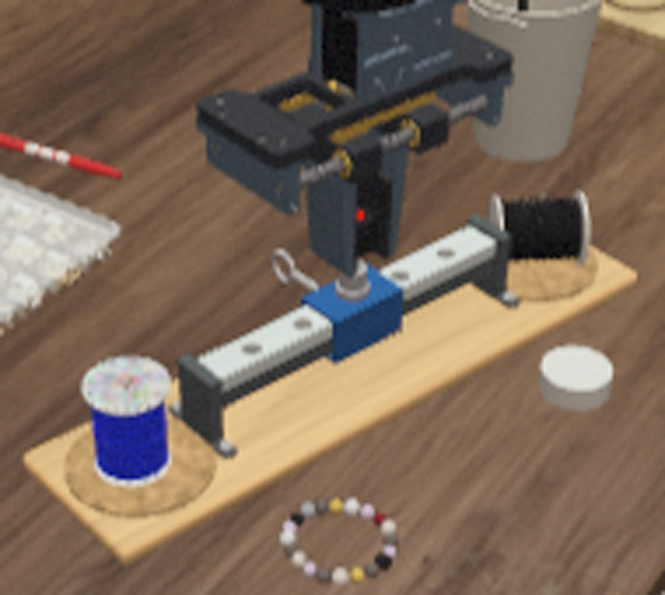

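The scene shows the knob raised with the red dot higher. The 9 N pull matches the spring at about 13 mm of lift, so the pin is clear. Sliding now.

Emit:
play_rows(
  steps="0.7 0 0 0; 0.9 0 0 0; 0.9 0 0 0; 0.7 0 0 0; 0.3 0 0 0; 0 0 0 0; 0 0 0 0",
)

```text
t: 6.65
tcp_pos: [0.5299, 0.2448, 0.0897]
tool_rot: [0.805, 0.593, 0.001, 0.002]
force: [2.1, -2.8, -8.9]
opening: 0.258
```

Run:
```python
from plan import *
plan([.5194+.012,.2106+.03815,.0782],[.3003,.9538,0])
im=ctrl.get_image('scene');cv2.imwrite('pics/s5.png',cv2.resize(im[105:275,240:430,::-1],None,fx=3.5,fy=3.5,interpolation=2))
```

```text
t 6.65 tcp [0.5299 0.2448 0.0897] tooldir [ 0.003 -0.002 -1.   ] toolx [ 0.297  0.955 -0.001] shift cm [0.43 0.02 1.15] turn 0.21 open 0.258 F [ 2.1 -2.8 -8.9]
```

View pics/s5.png

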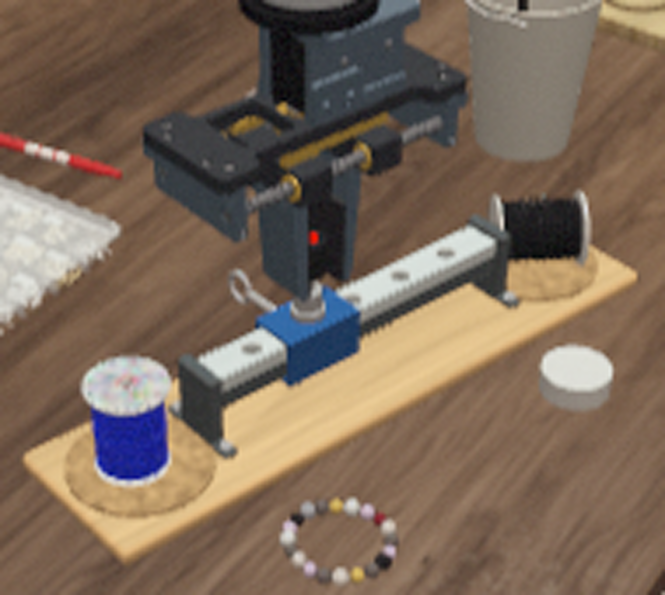

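The section has moved about 36 mm and the middle hole is uncovered behind it. Remaining: 4 mm.

Emit:
play_rows(
  steps="0.4 0 0 0; 0 0 0 0; 0 0 0 0",
)

```text
t: 7.0
tcp_pos: [0.5312, 0.2489, 0.09]
tool_rot: [0.805, 0.593, 0.001, 0.001]
force: [2.6, -2.6, -8.7]
opening: 0.252
```

Run:
```python
from plan import *
plan([.5194+.012,.2106+.03815,.0782],[.3003,.9538,0])
```

```text
t 7.0 tcp [0.5312 0.2489 0.09  ] tooldir [ 0.004 -0.001 -1.   ] toolx [0.298 0.955 0.   ] shift cm [-0.01  0.02  1.18] turn 0.16 open 0.252 F [ 2.6 -2.6 -8.7]
```

On the hole. Lowering, and watching the force.

Emit:
play_rows(
  steps="0 0 0.4 0; 0 0 0.3 0; 0 0 0.2 0; 0 0 0 0; 0 0 0 0",
)

```text
t: 7.5
tcp_pos: [0.5313, 0.249, 0.0811]
tool_rot: [0.806, 0.592, 0.002, 0.001]
force: [1.4, -1.3, -6.4]
opening: 0.253
```

Run:
```python
from plan import *
plan([.5194+.012,.2106+.03815,.0782],[.3003,.9538,0])
```

```text
t 7.5 tcp [0.5313 0.249  0.0811] tooldir [ 0.004 -0.    -1.   ] toolx [0.298 0.955 0.001] shift cm [-0.02  0.02  0.29] turn 0.14 open 0.253 F [ 1.4 -1.3 -6.4]
```

The plunger is at about 3 mm of lift and the spring still pulls down, so the pin is entering the hole. Going on down.

Emit:
play_rows(
  steps="0 0 0.2 0; 0 0 0.2 0; 0 0 0 0; 0 0 0 0",
)

```text
t: 7.9
tcp_pos: [0.5314, 0.2494, 0.0784]
tool_rot: [0.806, 0.592, 0.002, 0.001]
force: [2.0, -1.4, -5.4]
opening: 0.255
```

Run:
```python
from plan import *
plan([.5194+.012,.2106+.03815,.0782],[.3003,.9538,0])
```

```text
t 7.9 tcp [0.5314 0.2494 0.0784] tooldir [ 0.005  0.001 -1.   ] toolx [0.298 0.955 0.002] shift cm [-0.06  0.02  0.02] turn 0.14 open 0.255 F [ 2.  -1.4 -5.4]
```

Emit:
play_rows(
  steps="0 0 0.1 0; 0 0 0.1 0; 0 0 0.1 0; 0 0 0 0; 0 0 0 0",
)

```text
t: 8.4
tcp_pos: [0.5316, 0.2498, 0.0782]
tool_rot: [0.806, 0.592, 0.004, 0.001]
force: [0.1, -1.8, -0.3]
opening: 0.257
```

Run:
```python
from plan import *
plan([.5194+.012,.2106+.03815,.0782],[.3003,.9538,0])
im=ctrl.get_image('scene');cv2.imwrite('pics/s6.png',cv2.resize(im[105:275,240:430,::-1],None,fx=3.5,fy=3.5,interpolation=2))
im=ctrl.get_image('wrist');cv2.imwrite('pics/w6.png',im[:,:,::-1])
```

```text
t 8.4 tcp [0.5316 0.2498 0.0782] tooldir [ 0.007  0.002 -1.   ] toolx [0.298 0.955 0.004] shift cm [-0.1   0.01  0.  ] turn 0.14 open 0.257 F [ 0.1 -1.8 -0.3]
```

View pics/s6.png

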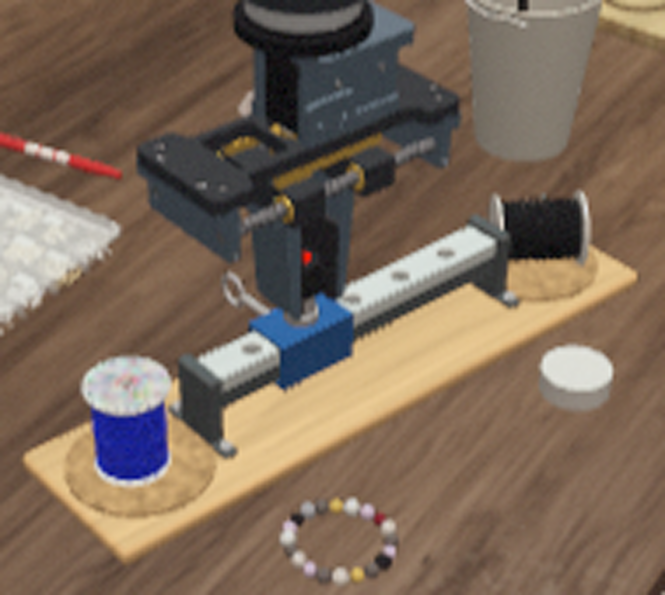

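View pics/w6.png

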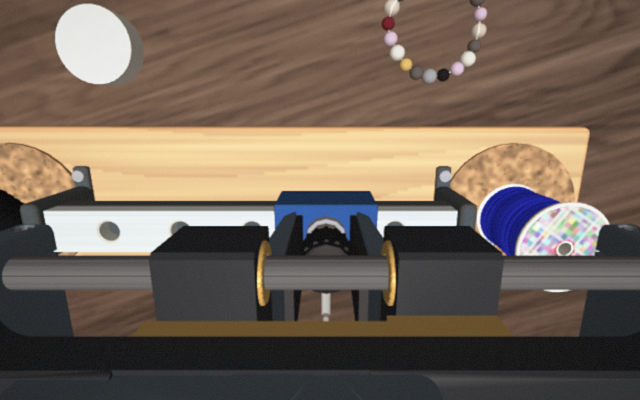

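TCP height is back at the gripped-home value of 0.0782 and the spring load on the hand is gone, so the pin is home. The hand has drifted to 41 mm, so I'll centre it and press lightly.

Emit:
play_rows(
  steps="-0.1 0 0.1 0; 0 0 0.1 0; 0 0 0 0; 0 0 0 0; 0 0 0 0",
)

```text
t: 9.0
tcp_pos: [0.5317, 0.2498, 0.0782]
tool_rot: [0.806, 0.592, 0.005, 0.001]
force: [0.0, -1.5, 1.4]
opening: 0.249
```

Run:
```python
from plan import *
plan([.5194+.012,.2106+.03815,.0782],[.3003,.9538,0]);print(ctrl.observe()['qd'].round(4) if hasattr(ctrl.observe()['qd'],'round') else ctrl.observe()['qd'])
```

```text
t 9.0 tcp [0.5317 0.2498 0.0782] tooldir [ 0.009  0.004 -1.   ] toolx [0.298 0.954 0.006] shift cm [-0.11  0.    0.  ] turn 0.13 open 0.249 F [ 0.  -1.5  1.4]
[-0.0004 -0.0003  0.0002  0.0006  0.0002  0.0004]
```

Emit:
play_rows(
  steps="-0.2 0 0.1 0; -0.1 0 0 0; 0 0 0.1 0; 0 0 0 0; 0 0 0 0; 0 0 0 0",
)

```text
t: 9.6
tcp_pos: [0.5315, 0.2492, 0.0782]
tool_rot: [0.806, 0.592, 0.007, -0.0]
force: [-0.6, 0.2, 3.4]
opening: 0.253
```

Run:
```python
from plan import *
plan([.5194+.012,.2106+.03815,.0782],[.3003,.9538,0])
im=ctrl.get_image('top');cv2.imwrite('pics/t7.png',im[:,:,::-1])
im=ctrl.get_image('scene');i=im.astype(int)
h=cv2.cvtColor(im,cv2.COLOR_RGB2HSV);H,S,V=cv2.split(h)
print('blue',blobs((H>105)&(H<125)&(S>150)&(V>60),15))
cv2.imwrite('pics/t7c.png',cv2.resize(cv2.imread('pics/t7.png')[165:300,255:475],None,fx=3.6,fy=3.6,interpolation=2))
plan([.5194+.012,.2106+.03815,.0782],[.3003,.9538,0])
```

```text
t 9.6 tcp [0.5315 0.2492 0.0782] tooldir [ 0.011  0.009 -1.   ] toolx [0.299 0.954 0.011] shift cm [-0.05 -0.   -0.  ] turn 0.1 open 0.253 F [-0.6  0.2  3.4]
blue [([328.3, 201.9], [312, 189, 29, 26, 328]), ([276.9, 231.3], [266, 221, 22, 21, 341]), ([213.8, 234.5], [207, 227, 14, 14, 138]), ([220.3, 262.6], [213, 255, 15, 14, 148])]
t 9.7 tcp [0.5315 0.2492 0.0782] tooldir [ 0.011  0.009 -1.   ] toolx [0.299 0.954 0.011] shift cm [-0.05  0.    0.  ] turn 0.09 open 0.255 F [-0.9 -0.1  3.2]
```

View pics/t7c.png

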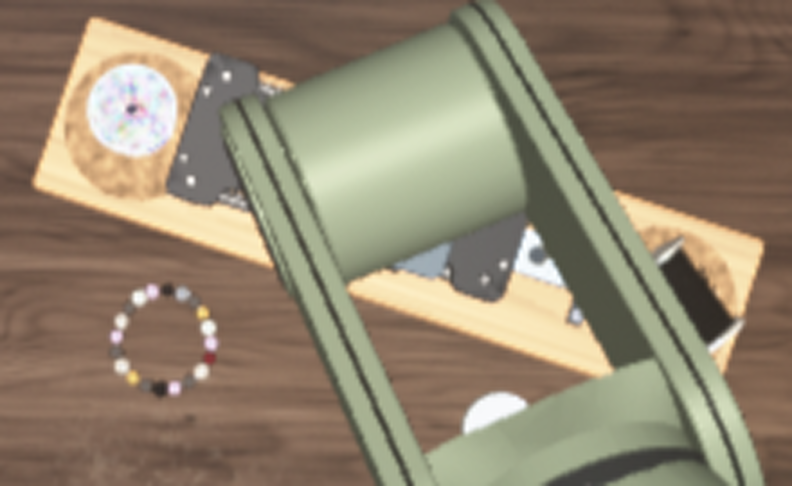

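The hand is 40.5 mm along the rail, still, with a 3 N downward press on the seated pin. The blue spool's pixel has shifted only 0.1 px, and the bracelet, jar and black spool look unchanged. Handing in.

```bash
python3 -c "
from bench import ctrl
print(ctrl.hand_in())"
```

```text
the job is handed in; nothing more can be done
None
```

I slid the blue tube section one hole towards the blue spool on the stand, let the pin drop home there, and handed the job in still gripping the knob. The interface gave no verdict, and I could not read the carriage or plunger joints directly; everything here comes from the hand's pose, the forces and the pictures.

- **Pull:** I gripped the knob at 40 N along the rail and lifted it about 13 mm. The 9 N pull matched the spring, so the pin was clear.
- **Slide and seating:** the hand ended 40.5 mm along the rail from the start, at the same height (0.0782 m) as when the pin was first home. The spring load on the hand was gone, and it was pressing down with about 3 N. The opening was 23 mm on the 24 mm knob.
- **Surroundings:** the blue spool's image moved by only 0.1 pixel. The black spool, jar and bracelet looked unmoved. In the last top view the arm covered part of the jar and black spool.
- **Disagreements:** the camera views differed by 2–3 mm on where the knob was, but the grip went on centred. While I seated the pin the hand crept to about 41 mm, and a first correction did not move it. A second brought it back to 40.5 mm.

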